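Stow the jar lids in the tin under the sliding covers

ROBOT

A 6-joint arm with a two-finger parallel gripper is mounted at the origin on a cart in front of the work surface, level with it; the furniture and walls round the work are solid. World frame = base frame: x ahead of the robot, y to its left, z up, the work surface at z = 0. Lengths are in mm, angles in rad, forces in N, time in s.
With the tool pointing down it reaches from about 275 to 750 mm from the base axis. Payload 10.2 kg.
Tool frame: the origin (TCP) lies midway between the tips of the shut fingers; the grasp point (between the pads) lies 19 mm behind it; z points along the fingers, y is the line along which they close (so a half turn about z gives the same grasp; the last joint's range is limited). The gripper opens to 85 mm and grips with 20 to 120 N. Pads are 22 mm wide; open, the fingers measure 114 mm over their backs; the gripper's body (76 mm by 85 mm) begins 54 mm behind the grasp point. The pads swing forward as they close: fully open they stand 13 mm farther back than shut.
Start: joints at [-1.396, 0.313, 1.498, -0, 1.331, -0.223], TCP at [203.368, -484.017, 231.294] pointing down, gripper open.
Joint ranges: [-2.94, 2.94], [-0.97, 2.17], [0.19, 2.56], [-1.23, 4.37], [0.02, 3.11], [-2.88, 2.88]. Speed limits (rad/s): [2.39, 2.39, 3.01, 3.14, 3.14, 3.14].

INTERFACE

Orientations are given as a unit quaternion [w, x, y, z].
In Python, from rig import ctrl gives the robot as it stands.
- The arm moves only by the tool send_rows, never from a script. Its argument "targets" is a list of rows, each a list of 7 numbers: the closure, from -1 (fully open) to 1 (shut), so that 0 is half open, then the shift along the tool's x, y, z in m, then the turn, a rotation vector about the tool's x, y, z in rad. In form: [[claw, dx, dy, dz, ax, ay, az], ...]. A call has exactly 10 rows; each row shifts and turns the commanded pose from where the row before left it, along the tool's axes as they then stand; what a row does not reach is not made up. A row lasts 1/8 s, in which the tool goes at most 62.5 mm and 10.7 degrees, less where a joint would pass 70% of its speed; a pose out of reach is approached as far as the arm can. A call with a gripper value outside its range is refused whole. The fingers move at their own pace and stop on an object; "squeeze" is the grip in N (left out, the last holds). Time passes only in rows, so rows that do not move let the fingers close, or fill a call up. It gives the time, the measured TCP pose, the force, the opening and the grip force at its end, in the units of the state.
- ctrl.sense(): the state, without advancing time (a new reading comes with each control period).
- ctrl.capture(name): name is "scene" or "top" or "wrist"; returns a dict with "img" (400x640x3 uint8, red, green, blue), "camera_matrix" (3x3 intrinsics, pixels), "k1" (the pictures are not rectified: a ray, as slopes to the right and down, at radius r is drawn at 1 + k1 r^2 times it, then the intrinsics apply), "R" (3x3) and "t" (3): a world point X has camera coordinates R X + t. Camera axes: x right, y down, z forward; pixel columns grow to the right and rows downward; lengths in mm; the calibration is good to about 2 mm. A picture is of the moment at which its call begins. There is no depth.
- ctrl.finish_job(): hands the job in; it is judged then, once.
Trained networks look in a picture, given as the dict that the camera call returned (one of the last four; its "shot" number tells which), for a name from the list of things; names that differ only in an ending like _2 or _b are one class to them, and where a whole thing is asked for, a point or a joint stands for the part that bears it (a point fixed in the world has none). Each returns a list of dicts, best first, with "score" (0 to 1); they miss things now and then, are a little off and sometimes report something else, mostly with a low value. They report only what shows in the picture. A call takes as long as a camera call. They do not tell look-alikes from the thing itself.
- ctrl.boxes_of(query, picture): "extent" ([left, top, width, height] in pixels, round what is visible of it).
- ctrl.landmark_of(query, picture): "point" ([column, row] in pixels: a listed point, or the origin of a listed thing).
The state is a dict: "time_s": time; "joints": joint angles; "dq": joint speeds; "tau": joint torques, N m; "eef_pos": TCP position; "ee_rot": TCP orientation; "force": force on the tool from outside, world axes, zero at the start; "wrist_torque": the same for the moment, N m; "grip_width": opening from 0.0 (shut) to 1.0 (fully open); "grip_force": force on a finger pad.
Only numpy, scipy, OpenCV 4.12 (cv2) and the standard library are available. Lean on these libraries where they do the work, as an engineer would, in place of code of your own. Each camera call takes 0.05 s, during which the arm holds its last target. There are 200 camera calls.

TASK

Slide the tray's square covers along, one at a time into the empty place and without lifting any out, until the round tin in the tray is open, and pack all the small jar lids that are there into the tin side by side, flat on its floor, knobs up (one in the middle, the others round it). Then slide the covers again until the plain cover, the one without slots, lies squarely over the tin, all covers flat in the tray. Leave the egg cup and the small glass standing where they are.

Things in the scene. Friction and masses are not known exactly. Their poses are not given: they have to be found in the camera images.
- tray: Fixed square wooden tray, 264 x 264 mm, 50 mm high, walls 10 mm. Origin: centre of underside; x, y along its sides. Four compartments, centres at x, y = +-61 mm. Three square covers lie loose on its 38 mm high ledges and dividers like puzzle tiles (tops 2 mm below the rim, 5 mm play between them); one place is empty. A cover beside it (not diagonal) slides 122 mm straight into it.
- tin: Round open aluminium tin fixed in one compartment of the tray (which one varies), at first below a slatted cover. Inner diameter 102 mm, wall 2 mm, 32 mm high, floor 2 mm thick. Origin: centre of the underside, 4 mm above the worktop (inner floor at 6 mm, rim at 36 mm). It just takes seven lids, one in the middle and six round it. The other compartments hold only a flat cork mat.
- cover_plain: The plain cover: square wooden tile with an unbroken top, lying in the tray. 117 x 117 x 10 mm, 0.2 kg, slides easily; steel knob at its centre, 16 mm across, 18 mm tall (top 28 mm above the underside). Origin: centre of the underside, below the knob; z up, x and y along its sides.
- cover_slat_a: Slatted cover: square wooden tile with open slots between six slats, at first over the tin. 117 x 117 x 10 mm, 0.2 kg, slides easily; steel knob at its centre, 16 mm across, 18 mm tall (top 28 mm above the underside). Origin: centre of the underside, below the knob; z up, x and y along its sides.
- cover_slat_b: The other slatted cover, like the first, lying in the tray. 117 x 117 x 10 mm, 0.2 kg, slides easily; steel knob at its centre, 16 mm across, 18 mm tall (top 28 mm above the underside). Origin: centre of the underside, below the knob; z up, x and y along its sides.
- lid0: Small round jar lid: cork disc, chamfered below, with a dark wooden top, 31 mm across and 12 mm thick together, and a dark knob at its centre, 10 mm across, 16 mm tall (whole height 28 mm). 35 g. Origin: centre of underside; z up. It stands left or right of the tray; on the left the tall fridge is near (side about y = 0.39 m): keep the gripper's long side along it. 5 to 7 equal lids are there.
- lid1: Small round jar lid: cork disc, chamfered below, with a dark wooden top, 31 mm across and 12 mm thick together, and a dark knob at its centre, 10 mm across, 16 mm tall (whole height 28 mm). 35 g. Origin: centre of underside; z up. It stands left or right of the tray; on the left the tall fridge is near (side about y = 0.39 m): keep the gripper's long side along it. 5 to 7 equal lids are there.
- lid2: Small round jar lid: cork disc, chamfered below, with a dark wooden top, 31 mm across and 12 mm thick together, and a dark knob at its centre, 10 mm across, 16 mm tall (whole height 28 mm). 35 g. Origin: centre of underside; z up. It stands left or right of the tray; on the left the tall fridge is near (side about y = 0.39 m): keep the gripper's long side along it. 5 to 7 equal lids are there.
- lid3: Small round jar lid: cork disc, chamfered below, with a dark wooden top, 31 mm across and 12 mm thick together, and a dark knob at its centre, 10 mm across, 16 mm tall (whole height 28 mm). 35 g. Origin: centre of underside; z up. It stands left or right of the tray; on the left the tall fridge is near (side about y = 0.39 m): keep the gripper's long side along it. 5 to 7 equal lids are there.
- lid4: Small round jar lid: cork disc, chamfered below, with a dark wooden top, 31 mm across and 12 mm thick together, and a dark knob at its centre, 10 mm across, 16 mm tall (whole height 28 mm). 35 g. Origin: centre of underside; z up. It stands left or right of the tray; on the left the tall fridge is near (side about y = 0.39 m): keep the gripper's long side along it. 5 to 7 equal lids are there.
- lid5: Small round jar lid: cork disc, chamfered below, with a dark wooden top, 31 mm across and 12 mm thick together, and a dark knob at its centre, 10 mm across, 16 mm tall (whole height 28 mm). 35 g. Origin: centre of underside; z up. It stands left or right of the tray; on the left the tall fridge is near (side about y = 0.39 m): keep the gripper's long side along it. 5 to 7 equal lids are there.
- lid6: Small round jar lid: cork disc, chamfered below, with a dark wooden top, 31 mm across and 12 mm thick together, and a dark knob at its centre, 10 mm across, 16 mm tall (whole height 28 mm). 35 g. Origin: centre of underside; z up. It stands left or right of the tray; on the left the tall fridge is near (side about y = 0.39 m): keep the gripper's long side along it. 5 to 7 equal lids are there.
- egg_cup: White egg cup, 49 mm across, 63 mm high, standing among the lids; not part of the job. Origin: centre of the underside.
- shot_glass: Small clear glass, 49 mm across, 57 mm high, standing among the lids; not part of the job. Origin: centre of the underside.
Mind the look-alikes: they are no part of the job. Several things have the shape of the tin; the one meant has the colours described above.

How it is judged (in metres and radians):
On the way, in this order (a step that is already met when the one before it is completed fails the run):
1. the tin is uncovered: every cover has been slid off it (horizontal distance between each of cover_plain, cover_slat_a, cover_slat_b and tin above 0.105 m), for 0.2 s.
2. all lids present lie flat in the tin (horizontal distance between each of lid0, lid1, lid2, lid3, lid4, lid5, lid6 and tin below 0.0375 m and z of each of lid0, lid1, lid2, lid3, lid4, lid5, lid6 in the frame of tin below 0.006 m and angle between each of lid0, lid1, lid2, lid3, lid4, lid5, lid6's own z axis and vertical below 0.15 rad), for 0.2 s.
At the end, for the whole second after the job is handed in: Every lid present lies flat on the tin floor (within 37.5 mm of the tin axis, origin at most 6 mm above the tin origin, tilt under 0.15 rad); the plain cover lies at rest over the tin (centres within 8 mm); all covers lie flat (underside at most 42 mm above the tray underside, tilt under 0.05) (all of step 2 and z of each of cover_plain, cover_slat_a, cover_slat_b in the frame of tray below 0.042 m and angle between each of cover_plain, cover_slat_a, cover_slat_b's own z axis and vertical below 0.05 rad and horizontal distance between cover_plain and tin below 0.008 m and linear speed of cover_plain below 0.02 m/s); the robot touches nothing.
It fails at once if a cover is lifted out of the tray (underside more than 50 mm above the tray's underside, which is the height of its rim) (z of any of cover_plain, cover_slat_a, cover_slat_b in the frame of tray above 0.05 m).
It fails at once if the egg cup or the small glass is moved more than 60 mm or knocked over (distance of any of egg_cup, shot_glass from where it was at the start of the episode above 0.06 m or angle between any of egg_cup, shot_glass's own z axis and vertical above 0.6 rad).
Of lid0, lid1, lid2, lid3, lid4, lid5, lid6 only 5 to 7 are there at a start; the rules pass over those that are not, and their reading is None.
At some moment in a run one of lid0, lid1, lid2, lid3, lid4, lid5, lid6 may be knocked a few centimetres aside while the robot is not near it.
It also fails if it takes over 208 s, if anything falls off the work surface, if the arm or the gripper's body presses on something with over 40 N, if the wrist force passes 120 N, or if a joint passes its speed limit or range.

## Working session

There is one attempt and no reset: what is moved stays moved. The work goes in short steps, Python scripts to look and compute and a tool call to move; the robot and the scene stay as the last step left them, time stands still between calls to the robot, and variables do not carry over. Pictures are saved under pics/ and viewed, at most 14 in all, crops included, and the job is handed in when it is done.

Besides the shell and the picture viewer there is one more tool, called in YAML: its name, and indented under it one key for each argument. send_rows: Moves the arm, as the interface text tells. Its arguments: {"type":"object","properties":{"targets":{"type":"array"},"squeeze":{"type":"number"}},"required":["targets"]}

```bash
ls; mkdir -p pics; cat > h.py <<'E'
import numpy as np, cv2
from rig import ctrl
def px2w(c,p,z):
    K=np.array(c["camera_matrix"],float);k1=c["k1"];R=np.array(c["R"]);t=np.array(c["t"])
    q=np.array([(p[0]-K[0,2])/K[0,0],(p[1]-K[1,2])/K[1,1]]);s=q.copy()
    for _ in range(20): s=q/(1+k1*(s@s))
    d=R.T@np.array([s[0],s[1],1]);o=-R.T@t
    return o+d*(z-o[2])/d[2]
def w2px(c,X):
    K=np.array(c["camera_matrix"],float);x=np.array(c["R"])@np.array(X,float)+np.array(c["t"])
    s=x[:2]/x[2];s=s*(1+c["k1"]*(s@s));return [K[0,0]*s[0]+K[0,2],K[1,1]*s[1]+K[1,2]]
def save(c,n): cv2.imwrite(f"pics/{n}.png",c["img"][:,:,::-1])
E
python3 - <<'E'
from h import *
for n in("top","scene"):
    c=ctrl.capture(n);save(c,n)
    print(n,"cam",(-np.array(c["R"]).T@np.array(c["t"])).round())
    for q,z in(("lid0",0),("cover_plain",38),("cover_slat_a",38),("tin",4),("tray",0),("egg_cup",0),("shot_glass",0)):
        for d in ctrl.landmark_of(q,c): print(q,round(d["score"],2),np.round(d["point"]),px2w(c,d["point"],z).round(1)[:2])
s=ctrl.sense();print(s)
E
```

```text
pics
top cam [ 255.  -32. 1232.]
lid0 0.57 [389. 183.] [ 495.5 -256.2]
lid0 0.52 [220. 212.] [407.  273.7]
lid0 0.45 [415. 166.] [ 549.3 -340.5]
lid0 0.44 [223. 185.] [489.9 267.7]
lid0 0.43 [385. 166.] [ 551.7 -245.3]
lid0 0.38 [388. 211.] [ 405.6 -250.4]
cover_plain 0.56 [278. 193.] [459.   92.3]
cover_plain 0.46 [384. 165.] [ 544.2 -235. ]
cover_plain 0.29 [420. 210.] [ 405.  -340.4]
cover_slat_a 0.83 [325. 163.] [550.3 -54.3]
cover_slat_a 0.73 [321. 201.] [432.1 -40. ]
tin 0.97 [411. 248.] [ 290.3 -315.4]
tin 0.51 [321. 203.] [431.7 -41.4]
tray 0.84 [304. 185.] [490.6  11.5]
tray 0.62 [416. 170.] [ 537.3 -342.9]
egg_cup 0.83 [223. 166.] [551.5 270.3]
shot_glass 0.72 [422. 209.] [ 411.9 -355.7]
scene cam [  88. -714.  634.]
lid0 0.62 [395. 259.] [ 548.7 -248.6]
lid0 0.6 [381. 269.] [ 502.9 -258.5]
lid0 0.57 [342. 287.] [ 401.3 -259.9]
lid0 0.53 [420. 287.] [ 544.1 -339.2]
lid0 0.52 [401. 298.] [ 491.4 -343.5]
cover_slat_a 0.77 [347. 193.] [564. -23.]
tin 0.72 [310. 325.] [ 296.2 -312. ]
egg_cup 0.54 [403. 301.] [ 488.7 -350.8]
shot_glass 0.92 [368. 316.] [ 408.  -346.3]
{'time_s': 0.8, 'joints': array([-1.39640482e+00,  3.12883418e-01,  1.49772517e+00, -6.43034224e-06,
        1.33099363e+00, -2.23391044e-01]), 'dq': array([-0.00138544,  0.00142165,  0.00131783, -0.00048013,  0.00187424,
        0.0017335 ]), 'tau': array([-9.39598358e-04, -4.12149346e+01, -2.59895736e+01, -1.96506790e-04,
        4.93776661e-04,  7.20763097e-06]), 'eef_pos': array([ 203.36295805, -484.00976274,  231.2931802 ]), 'ee_rot': array([-4.85481861e-06,  9.80286094e-01,  1.97583334e-01, -3.00513670e-06]), 'force': array([ 0.17437009, -0.27766539,  0.61093467]), 'wrist_torque': array([-0.00551953,  0.0851614 , -0.00203235]), 'grip_force': 0.0, 'grip_width': 0.9980830435478003}
```

```bash
python3 - <<'E'
import cv2
a=cv2.imread("pics/top.png")[110:290,170:470]
b=cv2.imread("pics/scene.png")
cv2.imwrite("pics/topc.png",cv2.resize(a,(800,480),interpolation=cv2.INTER_CUBIC))
E
```

```text
(no output)
```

View pics/topc.png

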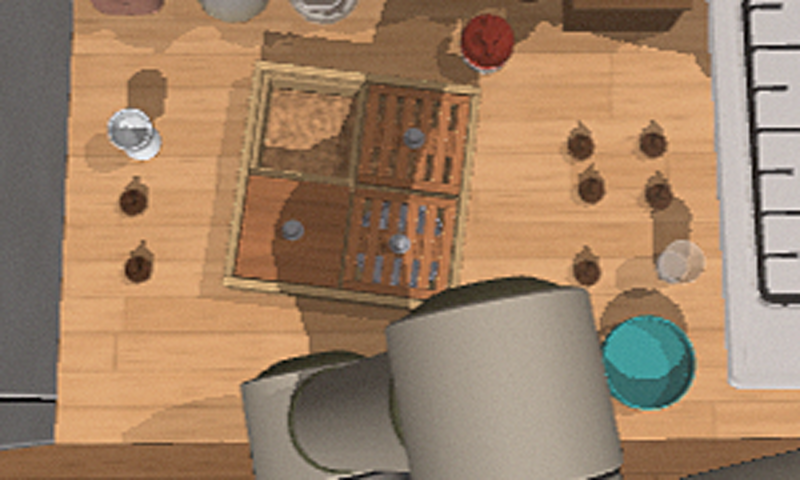

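View pics/scene.png

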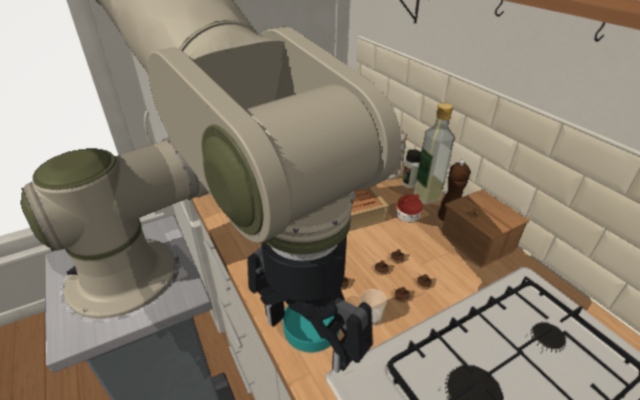

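The crop of the top view (scale 2.667, offset 170,110) shows the tray with:
- **Empty place:** far left, at (305,120).
- **Plain cover:** near left, knob at (292,230).
- **slat_b:** far right, at (413,137).
- **slat_a:** near right, at (400,243), with grey metal showing through its slots. That is the tin.

There are seven lids: (133,200) and (139,267) on the left, and (580,145), (652,142), (591,188), (658,193) and (586,269) on the right. The egg cup is at (130,128) and the glass at (680,260).

What could be taken for the tin: the teal bowl (648,362), the red jar (487,40), and the aluminium under slat_a (400,243). By the description it's the last one. The scene view shows mostly the arm, with the teal bowl below the gripper at (310,325).

Plan: slide b to far left, slide a to far right, fill the tin, then slide plain to near right.

```bash
cat >> h.py <<'E'
def yaw_now(s=None):
    s=s or ctrl.sense();w,x,y,z=s["ee_rot"];return np.arctan2(2*(x*y+w*z),1-2*(y*y+z*z))
def delta(goal,yaw=None,src=None):
    "tool-axis shift mm (tool down, at given yaw) from src to goal"
    s=ctrl.sense();p=np.array(s["eef_pos"] if src is None else src);y=yaw_now(s) if yaw is None else yaw
    d=np.array(goal)-p;c,n=np.cos(y),np.sin(y)
    return np.round([c*d[0]+n*d[1], n*d[0]-c*d[1], -d[2]],1)
E
python3 - <<'E'
from h import *
c=ctrl.capture("top");img=c["img"]
f=lambda x,y:(170+x/2.6667,110+y/2.6667)
for n,p in dict(b=(413,137),a=(400,243),pl=(292,230)).items(): print(n,px2w(c,f(*p),64).round(1))
for n,p in dict(FL=(260,65),FR=(478,88),NL=(226,285)).items(): print(n,px2w(c,f(*p),50).round(1))
print(yaw_now(), delta((480,15,230),-.105))
cv2.imwrite("pics/tin_check.png",cv2.resize(img[150:235,250:360],(792,600),interpolation=cv2.INTER_CUBIC)[:,:,::-1])
E
```

```text
b [549.8 -52.2  64. ]
a [428.5 -36.8  64. ]
pl [443.8  83.6  64. ]
FL [639.6 123.9  50. ]
FR [ 611.2 -128.1   50. ]
NL [384.1 158.1  50. ]
0.3978109038980901 [ 222.8 -525.3    1.3]
```

View pics/tin_check.png

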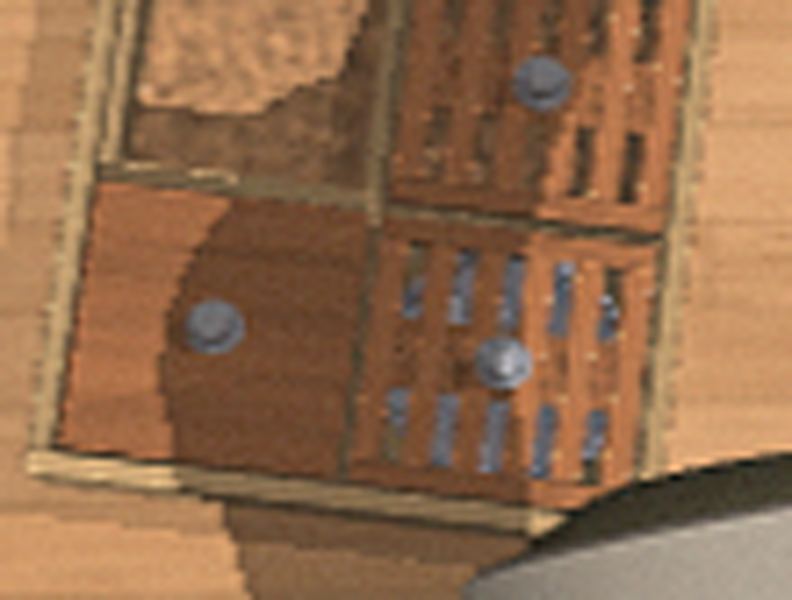

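The crop confirms it: grey-blue metal shows only through slat_a's slots, below the knob at (503,362). The far-right cover's slots show only dark. Tray yaw is about -0.125. Moving over the tray.

send_rows:
  targets:
    - [-1, 0, 0, 0, 0, 0, 0.174]
    - [-1, 0, 0, 0, 0, 0, 0.174]
    - [-1, 0, 0, 0, 0, 0, 0.175]
    - [-1, 0.016, -0.04, 0, 0, 0, 0]
    - [-1, 0.016, -0.04, 0, 0, 0, 0]
    - [-1, 0.016, -0.04, 0, 0, 0, 0]
    - [-1, 0.016, -0.04, 0, 0, 0, 0]
    - [-1, 0.016, -0.04, 0, 0, 0, 0]
    - [-1, 0.016, -0.04, 0, 0, 0, 0]
    - [-1, 0.016, -0.04, 0, 0, 0, 0]
  squeeze: 20

```text
time_s: 2.1
eef_pos: [350.0, -218.9, 231.5]
ee_rot: [0.0, 0.998, -0.063, 0.0]
force: [0.5, -0.7, 0.6]
grip_width: 1.004
grip_force: 0.0
```

send_rows:
  targets:
    - [-1, 0.016, -0.04, 0, 0, 0, 0]
    - [-1, 0.016, -0.04, 0, 0, 0, 0]
    - [-1, 0.016, -0.04, 0, 0, 0, 0]
    - [-1, 0.016, -0.04, 0, 0, 0, 0]
    - [-1, 0.016, -0.04, 0, 0, 0, 0]
    - [-1, 0.016, -0.04, 0, 0, 0, 0]
    - [-1, 0.016, -0.04, 0, 0, 0, 0]
    - [0, 0, 0, 0, 0, 0, 0]
    - [0, 0, 0, 0, 0, 0, 0]
    - [0, 0, 0, 0, 0, 0, 0]

```text
time_s: 3.35
eef_pos: [495.3, 42.8, 231.4]
ee_rot: [0.0, 0.998, -0.063, 0.0]
force: [0.6, 0.8, -0.9]
grip_width: 0.499
grip_force: 0.0
```

```bash
python3 - <<'E'
from h import *
s=ctrl.sense();print(s["eef_pos"].round(1),yaw_now(s),s["grip_width"],s["force"].round(1))
c=ctrl.capture("wrist");save(c,"w1")
print((-np.array(c["R"]).T@np.array(c["t"])).round(), np.array(c["R"]).round(2).tolist())
for q,z in(("cover_plain",38),("cover_slat_a",38),("tin",4),("tray",0),("lid0",0)):
    for d in ctrl.landmark_of(q,c): print(q,round(d["score"],2),np.round(d["point"]),px2w(c,d["point"],z).round(1)[:2])
E
```

```text
[495.3  42.8 231.4] -0.12635534232980522 0.4993023894249261 [ 0.6  0.8 -0.9]
[573.  32. 374.] [[-0.13, -0.99, 0.0], [-0.95, 0.12, 0.3], [-0.3, 0.04, -0.95]]
cover_plain 0.6 [278. 219.] [452.   87.7]
cover_slat_a 0.93 [392. 222.] [432.8 -36.5]
cover_slat_a 0.93 [403. 109.] [552.3 -54.3]
cover_slat_a 0.58 [123. 199.] [496.1 252.3]
cover_slat_a 0.29 [575.  84.] [ 555.4 -223.8]
tin 0.94 [384. 211.] [434.5 -34.3]
tin 0.9 [600. 279.] [ 304.  -310.1]
tin 0.52 [402. 106.] [554.4 -62. ]
tray 0.78 [336. 162.] [499.8  15.7]
lid0 0.97 [563. 211.] [ 405.  -254.7]
lid0 0.77 [146. 260.] [405.2 271.8]
lid0 0.71 [572.  82.] [ 555.9 -250. ]
lid0 0.63 [581. 128.] [ 504.7 -265.3]
lid0 0.59 [122. 202.] [484.4 279.1]
```

View pics/w1.png

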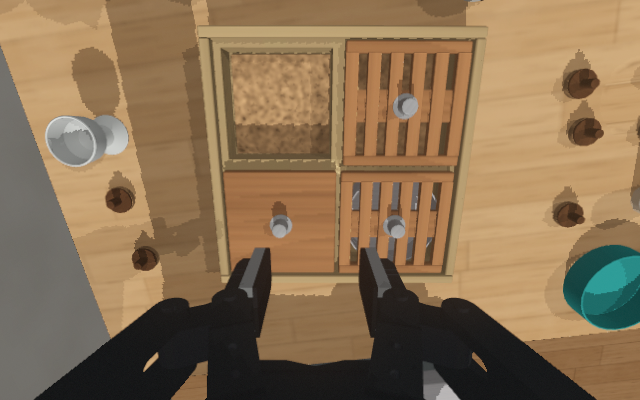

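The wrist view shows slat_b's knob at (405,106), slat_a's at (396,228) with the tin below, plain's at (280,228), the cork of the empty place at (280,105), and left lids at (120,199) and (146,258). Tray corners are at (198,28), (487,28), (221,282) and (452,279).

```bash
python3 - <<'E'
from h import *
c=ctrl.capture("wrist")
k={n:px2w(c,p,57)[:2] for n,p in dict(b=(405,106),a=(396,228),pl=(280,228)).items()}
r={n:px2w(c,p,50)[:2] for n,p in dict(FL=(198,28),FR=(487,28),NL=(221,282),NR=(452,279)).items()}
for d in(k,r):
    for n in d: print(n,d[n].round(1))
print("ctr",(sum(r.values())/4).round(1),((k["b"]+k["pl"])/2).round(1))
x=r["FL"]+r["FR"]-r["NL"]-r["NR"];y=r["FL"]+r["NL"]-r["FR"]-r["NR"];print(np.arctan2(x[1],x[0]),np.arctan2(-y[0],y[1]),np.linalg.norm(x)/2,np.linalg.norm(y)/2)
print(delta((*k["b"],52)))
E
```

```text
b [556.4 -50.8]
a [434.  -36.1]
pl [449.2  85. ]
FL [647.2 129.3]
FR [ 615.  -129.4]
NL [389.6 163. ]
NR [360.5 -97.7]
ctr [503.1  16.3] [502.8  17.1]
-0.1270175929851158 -0.11726435130378082 258.1105381498288 261.51798766726586
[ 72.2  85.8 179.4]
```

send_rows:
  targets:
    - [0, 0.035, 0.043, 0, 0, 0, 0]
    - [0, 0.034, 0.043, 0, 0, 0, 0]
    - [0, 0, 0, 0.045, 0, 0, 0]
    - [0, 0, 0, 0.045, 0, 0, 0]
    - [0, 0, 0, 0.045, 0, 0, 0]
    - [0, 0, 0, 0.043, 0, 0, 0]
    - [1, 0, 0, 0, 0, 0, 0]
    - [1, 0, 0, 0, 0, 0, 0]
    - [1, 0, 0, 0, 0, 0, 0]
    - [1, 0, 0, 0, 0, 0, 0]
  squeeze: 20

```text
time_s: 4.95
eef_pos: [553.6, -50.4, 54.3]
ee_rot: [0.0, 0.998, -0.063, 0.001]
force: [-0.0, 0.0, -2.3]
grip_width: 0.171
grip_force: 20.1
```

```bash
python3 - <<'E'
from h import *
s=ctrl.sense();print(s["eef_pos"].round(1),s["grip_width"],s["grip_force"],s["force"].round(1),s["wrist_torque"])
c=ctrl.capture("wrist");save(c,"w2")
E
```

```text
[553.6 -50.4  54.3] 0.1711539438403079 20.131943821907043 [-0.   0.  -2.3] [-0.06671204 -0.019877    0.0238919 ]
```

View pics/w2.png

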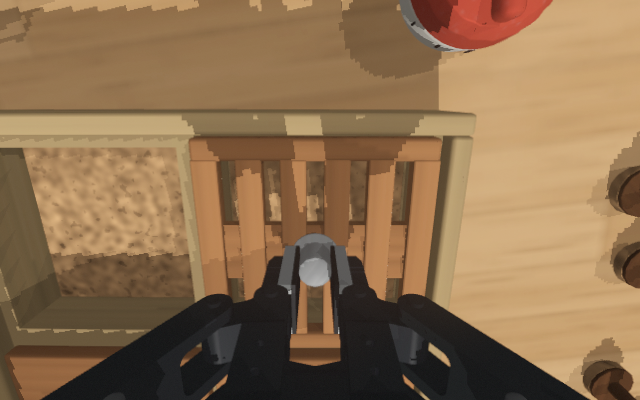

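The wrist view shows slat_b's knob held between the pads at (316,265). Sliding it left by 122 mm.

send_rows:
  targets:
    - [1, 0, -0.015, 0, 0, 0, 0]
    - [1, 0, -0.02, 0, 0, 0, 0]
    - [1, 0, -0.02, 0, 0, 0, 0]
    - [1, 0, -0.02, 0, 0, 0, 0]
    - [1, 0, -0.02, 0, 0, 0, 0]
    - [1, 0, -0.015, 0, 0, 0, 0]
    - [1, 0, -0.01, 0, 0, 0, 0]
    - [1, 0, -0.002, 0, 0, 0, 0]
    - [1, 0, 0, 0, 0, 0, 0]
    - [1, 0, 0, 0, 0, 0, 0]

```text
time_s: 6.25
eef_pos: [568.8, 72.2, 53.9]
ee_rot: [-0.0, 0.998, -0.062, 0.001]
force: [-0.4, 0.4, 6.9]
grip_width: 0.171
grip_force: 20.8
```

```bash
python3 - <<'E'
from h import *
s=ctrl.sense();print(s["eef_pos"].round(1),s["grip_width"],s["grip_force"],s["force"].round(1),s["wrist_torque"])
print(delta((432.5,-36.4,54)), delta((553.6,-50.4,54)))
E
```

```text
[568.8  72.2  53.9] 0.1711126003821544 20.81388294696808 [-0.4  0.4  6.9] [-0.26489895  0.1222868  -0.00702643]
[-1.218e+02  1.247e+02 -1.000e-01] [ 1.000e-01  1.236e+02 -1.000e-01]
```

send_rows:
  targets:
    - [0, 0, 0, 0, 0, 0, 0]
    - [0, 0, 0, 0, 0, 0, 0]
    - [0, 0, 0, 0, 0, 0, 0]
    - [0, 0, 0, -0.025, 0, 0, 0]
    - [0, -0.03, 0.031, -0.01, 0, 0, 0]
    - [0, -0.031, 0.031, 0, 0, 0, 0]
    - [0, -0.031, 0.031, 0, 0, 0, 0]
    - [0, -0.03, 0.031, 0, 0, 0, 0]
    - [0, 0, 0, 0, 0, 0, 0]
    - [0, 0, 0, 0, 0, 0, 0]

```text
time_s: 7.5
eef_pos: [432.6, -37.0, 88.5]
ee_rot: [0.0, 0.998, -0.063, 0.0]
force: [0.3, -0.0, 0.2]
grip_width: 0.503
grip_force: 0.0
```

```bash
python3 - <<'E'
from h import *
s=ctrl.sense();print(s["eef_pos"].round(1),s["grip_width"],s["force"].round(1))
c=ctrl.capture("wrist");save(c,"w3")
for q,z in(("cover_plain",38),("cover_slat_a",38),("tin",4)):
    for d in ctrl.landmark_of(q,c): print(q,round(d["score"],2),np.round(d["point"]),px2w(c,d["point"],z).round(1)[:2])
E
```

```text
[432.6 -37.   88.5] 0.5026972669037634 [ 0.3 -0.   0.2]
cover_plain 0.71 [119. 225.] [449.3  86.9]
cover_slat_a 0.68 [312. 225.] [433.9 -36.5]
cover_slat_a 0.59 [79. 10.] [571.4  71.2]
tin 0.74 [313. 210.] [432.7 -36.3]
```

View pics/w3.png

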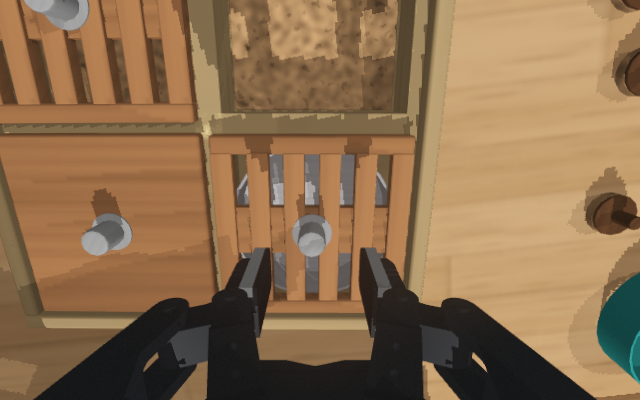

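slat_b now lies far left (knob at 58,8), the far-right place is empty, and slat_a's knob is at (312,235) between the fingers. Gripping it and sliding it forward.

send_rows:
  targets:
    - [0, 0, 0, 0.025, 0, 0, 0]
    - [0, 0, 0, 0.009, 0, 0, 0]
    - [1, 0, 0, 0, 0, 0, 0]
    - [1, 0, 0, 0, 0, 0, 0]
    - [1, 0, 0, 0, 0, 0, 0]
    - [1, 0, 0, 0, 0, 0, 0]
    - [1, 0.015, 0, 0, 0, 0, 0]
    - [1, 0.02, 0, 0, 0, 0, 0]
    - [1, 0.02, 0, 0, 0, 0, 0]
    - [1, 0.02, 0, 0, 0, 0, 0]

```text
time_s: 8.95
eef_pos: [506.7, -46.5, 54.7]
ee_rot: [0.0, 0.998, -0.063, -0.0]
force: [-3.7, -0.5, 5.6]
grip_width: 0.171
grip_force: 20.1
```

send_rows:
  targets:
    - [1, 0.02, 0, 0, 0, 0, 0]
    - [1, 0.015, 0, 0, 0, 0, 0]
    - [1, 0.01, 0, 0, 0, 0, 0]
    - [1, 0.002, 0, 0, 0, 0, 0]
    - [1, 0, 0, 0, 0, 0, 0]
    - [0, 0, 0, 0, 0, 0, 0]
    - [0, 0, 0, 0, 0, 0, 0]
    - [0, 0, 0, -0.03, 0, 0, 0]
    - [0, 0, 0, -0.04, 0, 0, 0]
    - [0, -0.03, 0, -0.04, 0, 0, 0]

```text
time_s: 10.2
eef_pos: [523.5, -48.8, 165.3]
ee_rot: [0.0, 0.998, -0.063, 0.0]
force: [-0.3, -0.4, -0.1]
grip_width: 0.495
grip_force: 0.0
```

```bash
python3 - <<'E'
from h import *
s=ctrl.sense();print(s["eef_pos"].round(1),s["grip_width"],s["force"].round(1))
c=ctrl.capture("wrist");save(c,"w4")
for q,z in(("cover_plain",38),("cover_slat_a",38),("tin",4),("lid0",0),("shot_glass",0)):
    for d in ctrl.landmark_of(q,c): print(q,round(d["score"],2),np.round(d["point"]),px2w(c,d["point"],z).round(1)[:2])
E
```

```text
[523.5 -48.8 165.3] 0.49503299861842975 [-0.3 -0.4 -0.1]
cover_plain 0.7 [183. 288.] [446.5  86.8]
cover_plain 0.6 [615. 176.] [ 506.9 -308.7]
cover_slat_a 0.9 [314. 158.] [554.2 -52.9]
cover_slat_a 0.89 [164. 159.] [569.6  71.7]
tin 0.76 [567. 339.] [ 305.7 -314.1]
tin 0.57 [311. 267.] [434.9 -34.5]
tin 0.42 [184. 288.] [427.3 103.8]
lid0 0.93 [520. 271.] [ 400.  -256.5]
lid0 0.86 [ 11. 252.] [489. 278.]
lid0 0.86 [618. 112.] [ 556.5 -336.7]
lid0 0.84 [532. 177.] [ 503.1 -261.3]
lid0 0.81 [525. 125.] [ 554.  -251.4]
lid0 0.79 [ 47. 315.] [408.4 269.6]
lid0 0.55 [616. 178.] [ 491.5 -344.7]
shot_glass 0.97 [617. 254.] [ 406.6 -358.1]
```

View pics/w4.png

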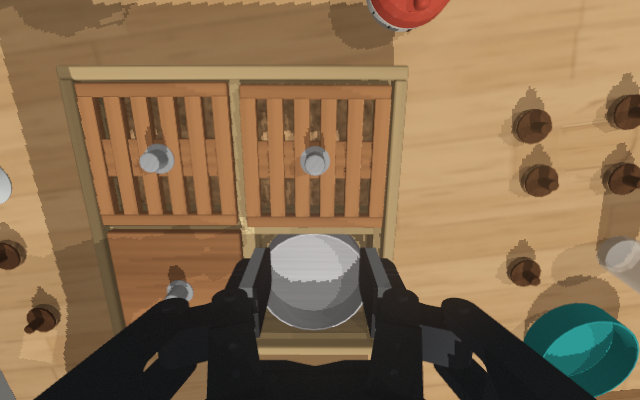

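The tin stands open at about (311,280) with the covers at (315,160) and (155,160), and all five right lids are visible. Backing up for an unoccluded view of the tin rim.

send_rows:
  targets:
    - [0, -0.035, 0, 0, 0, 0, 0]
    - [0, -0.035, 0, 0, 0, 0, 0]
    - [0, -0.035, 0, 0, 0, 0, 0]
    - [0, -0.036, -0.002, 0, 0, 0, 0]
    - [-0.2, 0, 0, 0, 0, 0, 0]
    - [-0.2, 0, 0, 0, 0, 0, 0]
    - [-0.2, 0, 0, 0, 0, 0, 0]
    - [-0.2, 0, 0, 0, 0, 0, 0]
    - [-0.2, 0, 0, 0, 0, 0, 0]
    - [-0.2, 0, 0, 0, 0, 0, 0]

```text
time_s: 11.75
eef_pos: [383.7, -29.0, 164.3]
ee_rot: [-0.0, 0.998, -0.063, -0.0]
force: [0.2, -0.3, 0.5]
grip_width: 0.598
grip_force: 0.0
```

```bash
python3 - <<'E'
from h import *
s=ctrl.sense();print(s["eef_pos"].round(1),s["grip_width"],s["force"].round(1))
c=ctrl.capture("wrist");save(c,"w5")
for q,z in(("cover_plain",38),("cover_slat_a",38),("tin",4),("lid0",0),("shot_glass",0)):
    for d in ctrl.landmark_of(q,c): print(q,round(d["score"],2),np.round(d["point"]),px2w(c,d["point"],z).round(1)[:2])
o=c["img"][:,:,::-1].copy()
for z,r,col in((36,51,(0,255,0)),(6,51,(255,0,255))):
    for a in np.linspace(0,6.28,60):
        p=w2px(c,(434+r*np.cos(a),-35+r*np.sin(a),z)); cv2.circle(o,tuple(int(round(v)) for v in p),1,col,-1)
cv2.imwrite("pics/w5o.png",cv2.resize(o[80:330,180:480],(720,600),interpolation=cv2.INTER_CUBIC))
E
```

```text
[383.7 -29.  164.3] 0.5981968798716744 [ 0.2 -0.3  0.5]
cover_plain 0.59 [164. 132.] [450.9  85.8]
cover_plain 0.27 [318. 130.] [437.4 -39.4]
tin 0.84 [603. 230.] [ 299.5 -315.3]
tin 0.7 [315. 130.] [434.5 -36.4]
lid0 0.84 [550. 136.] [ 401.8 -254.6]
lid0 0.68 [166. 136.] [446.3 102.7]
lid0 0.64 [ 16. 195.] [408.4 266.5]
lid0 0.56 [569.  14.] [ 503.5 -262.2]
```

View pics/w5o.png

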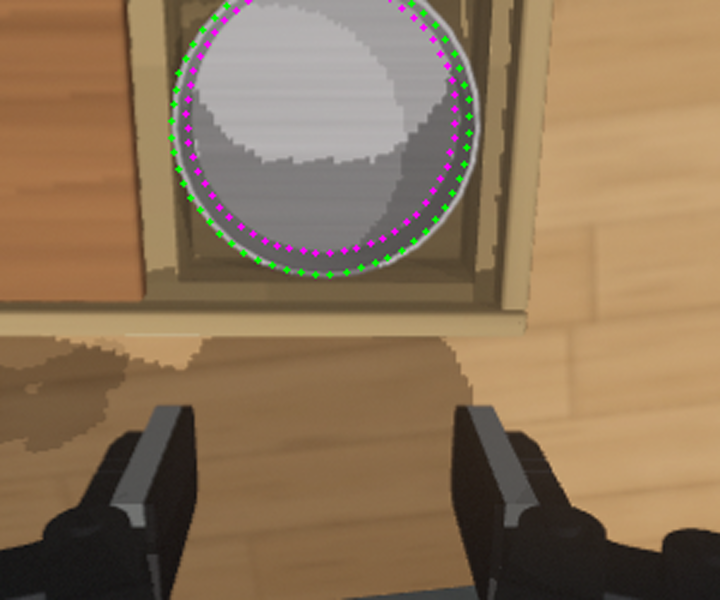

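The overlay circle for (434,-35) sits about 1.5 mm left of the rim and 1 mm low, so the tin is at about (434.8,-36.4), matching the landmark. Next I hover over the near right lid with the same offset.

send_rows:
  targets:
    - [-0.2, 0, 0.037, 0, 0, 0, 0]
    - [-0.2, 0, 0.037, 0, 0, 0, 0]
    - [-0.2, -0.004, 0.037, 0, 0, 0, 0]
    - [-0.2, 0, 0.037, 0, 0, 0, 0]
    - [-0.2, 0, 0.037, 0, 0, 0, 0]
    - [-0.2, 0, 0.037, 0, 0, 0, 0]
    - [-0.2, 0, 0, 0, 0, 0, 0]
    - [-0.2, 0, 0, 0, 0, 0, 0]
    - [-0.2, 0, 0, 0, 0, 0, 0]
    - [-0.2, 0, 0, 0, 0, 0, 0]

```text
time_s: 13.3
eef_pos: [352.1, -248.1, 164.4]
ee_rot: [0.0, 0.998, -0.062, 0.0]
force: [-0.3, 0.3, 0.2]
grip_width: 0.6
grip_force: 0.0
```

```bash
cat >> h.py <<'E'
def lids(c,near=None,zk=20):
    "lid landmarks, and the origin back-projected at z=0"
    L=[(round(d["score"],2),px2w(c,d["point"],0)[:2].round(1)) for d in ctrl.landmark_of("lid0",c)]
    return sorted(L,key=lambda t:np.linalg.norm(t[1]-near)) if near is not None else L
def overlay(c,x,y,n,box):
    o=c["img"][:,:,::-1].copy()
    for z,r,col in((12,15.5,(0,255,0)),(28,5,(255,0,255))):
        for a in np.linspace(0,6.28,30):
            p=w2px(c,(x+r*np.cos(a),y+r*np.sin(a),z));cv2.circle(o,tuple(int(round(v)) for v in p),0,col,-1)
    l,t,w,h=box;cv2.imwrite(f"pics/{n}.png",cv2.resize(o[t:t+h,l:l+w],None,fx=4,fy=4,interpolation=cv2.INTER_CUBIC))
E
python3 - <<'E'
from h import *
s=ctrl.sense();print(s["eef_pos"].round(1),s["grip_width"],s["force"].round(1))
c=ctrl.capture("wrist")
for l in lids(c): print(l,np.round(w2px(c,(*l[1],0))))
l=lids(c,np.array((401,-255)))[0][1]
u,v=map(int,w2px(c,(*l,10)));overlay(c,*l,"E",(max(u-60,0),max(v-50,0),120,100))
print(delta((*l,14)))
E
```

```text
[ 352.1 -248.1  164.4] 0.6002155337097264 [-0.3  0.3  0.2]
(0.91, array([ 404. , -254.9])) [314. 128.]
(0.76, array([ 501.4, -262.2])) [308.  10.]
(0.64, array([ 491.1, -343. ])) [405.  11.]
[ 5.240e+01 -1.000e-01  1.504e+02]
```

View pics/E.png

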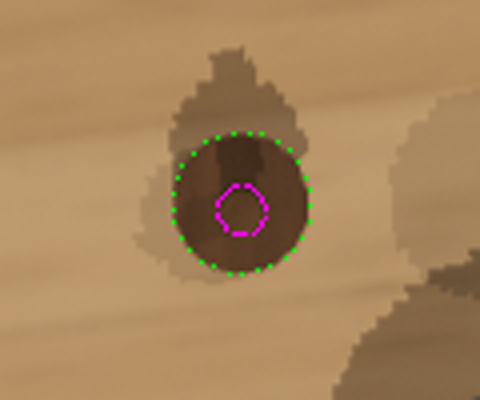

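The overlay matches: the green circle sits on the lid's disc edge, centre (241,203). The landmark is good to under 1 mm. Grasping this lid twice, 90° apart, to centre it and to find any camera bias.

send_rows:
  targets:
    - [0.3, 0.026, 0, 0.03, 0, 0, 0]
    - [0.3, 0.0264, 0, 0.04, 0, 0, 0]
    - [0.3, 0, 0, 0.04, 0, 0, 0]
    - [0.3, 0, 0, 0.03, 0, 0, 0]
    - [0.3, 0, 0, 0.01, 0, 0, 0]
    - [0.3, 0, 0, 0, 0, 0, 0]
    - [1, 0, 0, 0, 0, 0, 0]
    - [1, 0, 0, 0, 0, 0, 0]
    - [1, 0, 0, 0, 0, 0, 0]
    - [1, 0, 0, 0, 0, 0, 0]

```text
time_s: 14.7
eef_pos: [404.4, -255.8, 15.4]
ee_rot: [0.001, 0.998, -0.063, 0.001]
force: [-0.4, 1.1, 7.1]
grip_width: 0.101
grip_force: 20.2
```

send_rows:
  targets:
    - [0.3, 0, 0, 0, 0, 0, 0]
    - [0.3, 0, 0, 0, 0, 0, 0]
    - [0.3, 0, 0, 0, 0, 0, -0.175]
    - [0.3, 0, 0, 0, 0, 0, -0.175]
    - [0.3, 0, 0, 0, 0, 0, -0.175]
    - [0.3, 0, 0, 0, 0, 0, -0.175]
    - [0.3, 0, 0, 0, 0, 0, -0.175]
    - [0.3, 0, 0, 0, 0, 0, -0.175]
    - [0.3, 0, 0, 0, 0, 0, -0.175]
    - [0.3, 0, 0, 0, 0, 0, -0.175]

```text
time_s: 15.95
eef_pos: [403.8, -255.2, 14.2]
ee_rot: [-0.0, 0.802, 0.597, -0.0]
force: [-0.4, 0.4, -1.0]
grip_width: 0.35
grip_force: 0.0
```

```bash
python3 - <<'E'
from h import *
s=ctrl.sense();print(s["eef_pos"].round(1),yaw_now(s),s["grip_width"],s["force"].round(1))
c=ctrl.capture("wrist");save(c,"w6")
print(lids(c,np.array((404,-255)))[:3])
E
```

```text
[ 403.8 -255.2   14.2] 1.2805687167420652 0.35033064081742926 [-0.4  0.4 -1. ]
[(0.71, array([ 402.5, -256.7])), (0.89, array([ 501.6, -264.4])), (0.78, array([ 494.7, -344.4]))]
```

View pics/w6.png

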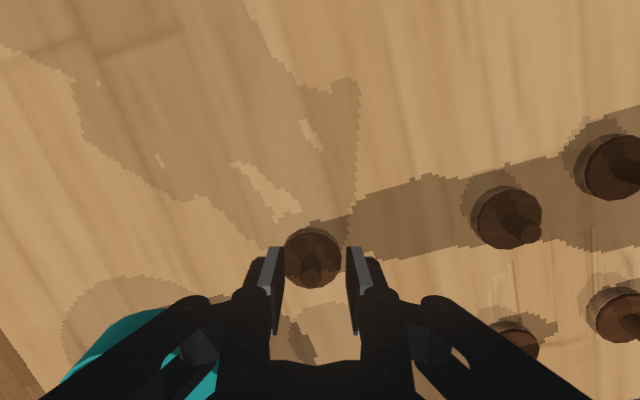

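The lid's knob, at (311,270), lies centred between the turned pads. Closing, lifting and carrying it to the middle of the tin.

send_rows:
  targets:
    - [0.3, 0, 0, -0.002, 0, 0, 0]
    - [1, 0, 0, 0, 0, 0, 0]
    - [1, 0, 0, 0, 0, 0, 0]
    - [1, 0, 0, 0, 0, 0, 0]
    - [1, 0, 0, -0.03, 0, 0, 0]
    - [1, 0, 0, -0.04, 0, 0, 0]
    - [1, 0.036, -0.0055, -0.014, 0, 0, 0]
    - [1, 0.0365, -0.0055, 0, 0, 0, 0]
    - [1, 0.0365, -0.0055, 0, 0, 0, 0]
    - [1, 0.0365, -0.0055, 0, 0, 0, 0]

```text
time_s: 17.3
eef_pos: [425.3, -108.5, 100.3]
ee_rot: [0.0, 0.804, 0.595, 0.0]
force: [0.3, 0.0, 0.6]
grip_width: 0.099
grip_force: 19.7
```

send_rows:
  targets:
    - [1, 0.0365, -0.0055, 0, 0, 0, 0]
    - [1, 0.0365, -0.0055, 0, 0, 0, 0]
    - [1, 0, 0, 0.035, 0, 0, 0]
    - [1, 0, 0, 0.02, 0, 0, 0]
    - [1, 0, 0, 0, 0, 0, 0]
    - [1, 0, 0, 0, 0, 0, 0]
    - [1, 0, 0, 0, 0, 0, 0]
    - [1, 0, 0, 0, 0, 0, 0]
    - [1, 0, 0, 0, 0, 0, 0]
    - [1, 0, 0, 0, 0, 0, 0]

```text
time_s: 18.55
eef_pos: [436.1, -36.7, 45.4]
ee_rot: [0.0, 0.804, 0.595, 0.0]
force: [0.2, 0.0, -0.6]
grip_width: 0.099
grip_force: 19.7
```

```bash
python3 - <<'E'
from h import *
s=ctrl.sense();print(s["eef_pos"].round(1),yaw_now(s),s["grip_width"],s["grip_force"],s["force"].round(1))
print(delta((434.8,-36.4,23)))
E
```

```text
[436.1 -36.7  45.4] 1.2747804286198667 0.09945755760823385 19.729580283164978 [ 0.2  0.  -0.6]
[-0.1 -1.3 22.4]
```

send_rows:
  targets:
    - [1, 0, -0.0013, 0.012, 0, 0, 0]
    - [1, 0, 0, 0.01, 0, 0, 0]
    - [1, 0, 0, 0, 0, 0, 0]
    - [0.5, 0, 0, 0, 0, 0, 0]
    - [0.5, 0, 0, 0, 0, 0, 0]
    - [0.5, 0, 0, -0.02, 0, 0, 0]
    - [0.3, 0, 0, -0.04, 0, 0, 0.175]
    - [0.3, 0, 0, -0.04, 0, 0, 0.175]
    - [0.3, -0.025, 0, -0.042, 0, 0, 0]
    - [0.3, -0.025, 0, 0, 0, 0, 0]

```text
time_s: 19.8
eef_pos: [405.6, -77.1, 168.1]
ee_rot: [0.003, 0.895, 0.446, 0.002]
force: [0.5, 0.3, -0.8]
grip_width: 0.349
grip_force: 0.0
```

```bash
cat >> h.py <<'E'
def tinlids(c):
    return [(round(d["score"],2),px2w(c,d["point"],6)[:2].round(1)) for d in ctrl.landmark_of("lid0",c)]
E
python3 - <<'E'
from h import *
s=ctrl.sense();print(s["eef_pos"].round(1),yaw_now(s))
c=ctrl.capture("wrist");save(c,"w7")
print([t for t in tinlids(c) if np.linalg.norm(t[1]-(435,-36))<60])
for d in ctrl.landmark_of("tin",c): print("tin",round(d["score"],2),px2w(c,d["point"],4).round(1)[:2])
o=c["img"][:,:,::-1].copy()
for z,r,col in((36,52,(0,255,0)),(18,15.5,(255,0,255))):
    for a in np.linspace(0,6.28,60):
        p=w2px(c,(434.8+r*np.cos(a),-36.4+r*np.sin(a),z)); cv2.circle(o,tuple(int(round(v)) for v in p),0,col,-1)
u,v=w2px(c,(434.8,-36.4,20));print(u,v);u=int(u);v=int(v)
cv2.imwrite("pics/w7o.png",cv2.resize(o[max(v-90,0):v+90,u-100:u+100],None,fx=3,fy=3,interpolation=cv2.INTER_CUBIC))
print(delta((472,-302,165)))
E
```

```text
[405.6 -77.1 168.1] 0.9256815275080745
[(0.77, array([435.3, -40.2]))]
tin 0.57 [431.  -39.3]
310.08129287124086 130.71834889354415
[-139.1  189.9    0.5]
```

View pics/w7o.png

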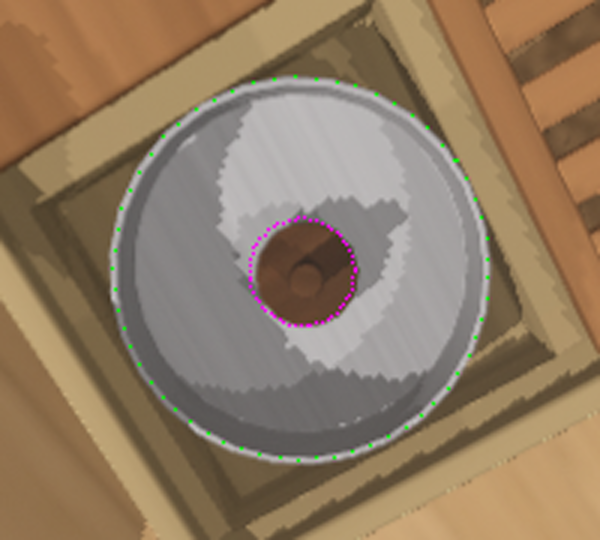

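The overlay (tin circle at (434.8,-36.4)) sits exactly on the rim, and the middle lid, at (305,272), is within 1 mm of centre and flat. On to the next lid, with the tool at yaw 0.92.

send_rows:
  targets:
    - [0.3, -0.0232, 0.0317, 0, 0, 0, 0]
    - [0.3, -0.0232, 0.0317, 0, 0, 0, 0]
    - [0.3, -0.0232, 0.0317, 0, 0, 0, 0]
    - [0.3, -0.0232, 0.0317, 0, 0, 0, 0]
    - [0.3, -0.0232, 0.0317, 0, 0, 0, 0]
    - [0.3, -0.0232, 0.0317, 0, 0, 0, 0]
    - [0.3, 0, 0, 0, 0, 0, 0]
    - [0.3, 0, 0, 0, 0, 0, 0]
    - [0.3, 0, 0, 0, 0, 0, 0]
    - [0.3, 0, 0, 0, 0, 0, 0]

```text
time_s: 21.2
eef_pos: [472.9, -301.2, 165.5]
ee_rot: [0.0, 0.895, 0.446, 0.0]
force: [-0.4, -1.2, 0.3]
grip_width: 0.351
grip_force: 0.0
```

```bash
cat >> h.py <<'E'
T=np.array((434.8,-36.4))
def fit(c,l):
    "refine lid centre: best circle contrast at z=12 rim (brown inside, lighter outside)"
    g=cv2.GaussianBlur(c["img"],(3,3),0)[:,:,0].astype(float)
    A=np.linspace(0,2*np.pi,72,endpoint=False)
    def val(x,y,r):
        P=np.array([w2px(c,(x+r*np.cos(a),y+r*np.sin(a),12)) for a in A],np.float32)
        return cv2.remap(g.astype(np.float32),P[:,0].reshape(-1,1),P[:,1].reshape(-1,1),1)
    best=max(((np.clip(val(l[0]+i,l[1]+j,17)-val(l[0]+i,l[1]+j,14),-10,60).mean(),i,j) for i in np.arange(-4,4.1,.5) for j in np.arange(-4,4.1,.5)))
    return np.array((l[0]+best[1],l[1]+best[2])),best[0]
def hover(near):
    s=ctrl.sense();print("tcp",s["eef_pos"].round(1),"yaw",round(yaw_now(s),4),"w",round(s["grip_width"],2))
    c=ctrl.capture("wrist");L=lids(c,np.array(near))
    for l in L[:4]: print(l[0],l[1],np.round(w2px(c,(*l[1],0))))
    f,v=fit(c,L[0][1]);print("fit",f,round(v,1));m=(f+L[0][1])/2
    print("grasp delta",delta((*m,16)))
    return m
def place(slot,src,yaw):
    g=T+33*np.array((np.cos(slot),np.sin(slot)));print("slot",g.round(1),"delta xy",delta((*g,100),yaw,(*src,100)))
E
python3 - <<'E'
from h import *
m=hover((502,-262));place(.92,m,yaw_now())
E
```

```text
tcp [ 472.9 -301.2  165.5] yaw 0.9255 w 0.35
0.93 [ 501.9 -262.5] [312. 131.]
0.71 [ 553.4 -251.5] [351.  86.]
0.72 [ 501.3 -323. ] [349. 182.]
0.87 [ 555.8 -337. ] [404. 160.]
fit [ 501.4 -262.5] 54.0
grasp delta [ 48.4  -0.5 149.5]
slot [454.8 -10.1] delta xy [ 173.4 -189.3   -0. ]
```

send_rows:
  targets:
    - [0.3, 0.024, 0, 0.04, 0, 0, 0]
    - [0.3, 0.0244, -0.0005, 0.04, 0, 0, 0]
    - [0.3, 0, 0, 0.04, 0, 0, 0]
    - [0.3, 0, 0, 0.0295, 0, 0, 0]
    - [0.3, 0, 0, 0, 0, 0, 0]
    - [1, 0, 0, 0, 0, 0, 0]
    - [1, 0, 0, 0, 0, 0, 0]
    - [1, 0, 0, 0, 0, 0, 0]
    - [1, 0, 0, -0.03, 0, 0, 0]
    - [1, 0, 0, -0.054, 0, 0, 0]

```text
time_s: 22.55
eef_pos: [500.7, -262.3, 99.7]
ee_rot: [-0.002, 0.895, 0.446, -0.001]
force: [0.2, 0.5, 0.4]
grip_width: 0.099
grip_force: 19.7
```

send_rows:
  targets:
    - [1, 0.0289, -0.0315, 0, 0, 0, 0]
    - [1, 0.0289, -0.0315, 0, 0, 0, 0]
    - [1, 0.0289, -0.0316, 0, 0, 0, 0]
    - [1, 0.0289, -0.0316, 0, 0, 0, 0]
    - [1, 0.0289, -0.0316, 0, 0, 0, 0]
    - [1, 0.0289, -0.0315, 0, 0, 0, 0]
    - [1, 0, 0, 0.03, 0, 0, 0]
    - [1, 0, 0, 0.02, 0, 0, 0]
    - [1, 0, 0, 0, 0, 0, 0]
    - [1, 0, 0, 0, 0, 0, 0]

```text
time_s: 23.8
eef_pos: [455.3, -10.7, 50.7]
ee_rot: [0.0, 0.895, 0.446, 0.001]
force: [0.4, 0.7, 0.9]
grip_width: 0.101
grip_force: 19.8
```

```bash
cat >> h.py <<'E'
def held(slot):
    s=ctrl.sense();print("tcp",s["eef_pos"].round(1),"w",round(s["grip_width"],3),round(s["grip_force"],1),s["force"].round(1))
    g=T+33*np.array((np.cos(slot),np.sin(slot)));print("down",delta((*g,23)))
E
python3 - <<'E'
from h import *
held(.92)
E
```

```text
tcp [455.3 -10.7  50.7] w 0.101 19.8 [0.4 0.7 0.9]
down [ 0.1 -0.7 27.7]
```

send_rows:
  targets:
    - [1, 0, -0.0007, 0.015, 0, 0, 0]
    - [1, 0, 0, 0.0127, 0, 0, 0]
    - [1, 0, 0, 0, 0, 0, 0]
    - [0.5, 0, 0, 0, 0, 0, 0]
    - [0.5, 0, 0, 0, 0, 0, 0]
    - [0.5, 0, 0, -0.02, 0, 0, 0]
    - [0.3, 0, 0, -0.04, 0, 0, 0]
    - [0.3, 0, 0, -0.04, 0, 0, 0]
    - [0.3, -0.018, 0.022, -0.042, 0, 0, 0]
    - [0.3, -0.026, 0.032, 0, 0, 0, 0]

```text
time_s: 25.05
eef_pos: [472.3, -78.5, 167.5]
ee_rot: [0.002, 0.895, 0.447, 0.002]
force: [1.9, 0.5, -0.4]
grip_width: 0.35
grip_force: 0.0
```

send_rows:
  targets:
    - [0.3, -0.028, 0.034, 0, 0, 0, 0]
    - [0.3, -0.028, 0.034, 0, 0, 0, 0]
    - [0.3, -0.028, 0.034, 0, 0, 0, 0]
    - [0.3, -0.028, 0.034, 0, 0, 0, 0]
    - [0.3, -0.028, 0.034, 0, 0, 0, 0]
    - [0.3, 0, 0, 0, 0, 0, 0]
    - [0.3, 0, 0, 0, 0, 0, 0]
    - [0.3, 0, 0, 0, 0, 0, 0]
    - [0.3, 0, 0, 0, 0, 0, 0]
    - [0.3, 0, 0, 0, 0, 0, 0]

```text
time_s: 26.3
eef_pos: [522.4, -291.4, 164.3]
ee_rot: [0.0, 0.895, 0.446, 0.0]
force: [0.3, 0.6, -0.0]
grip_width: 0.349
grip_force: 0.0
```

```bash
python3 - <<'E'
from h import *
m=hover((553.4,-251.5));place(.92+np.pi,m,yaw_now())
E
```

```text
tcp [ 522.4 -291.4  164.3] yaw 0.9253 w 0.35
0.93 [ 555.1 -250.7] [314. 127.]
0.9 [ 503.9 -321.1] [316. 215.]
0.6 [ 556.7 -337. ] [368. 197.]
0.69 [432.2 -32.6] [42.  6.]
fit [ 553.6 -251.7] 56.0
grasp delta [ 51.6   1.2 148.2]
slot [414.8 -62.7] delta xy [  66.6 -224.9   -0. ]
```

send_rows:
  targets:
    - [0.3, 0.025, 0.0012, 0.04, 0, 0, 0]
    - [0.3, 0.0263, 0, 0.04, 0, 0, 0]
    - [0.3, 0, 0, 0.04, 0, 0, 0]
    - [0.3, 0, 0, 0.0282, 0, 0, 0]
    - [0.3, 0, 0, 0, 0, 0, 0]
    - [1, 0, 0, 0, 0, 0, 0]
    - [1, 0, 0, 0, 0, 0, 0]
    - [1, 0, 0, 0, 0, 0, 0]
    - [1, 0, 0, -0.03, 0, 0, 0]
    - [1, 0, 0, -0.054, 0, 0, 0]

```text
time_s: 27.65
eef_pos: [553.2, -251.0, 99.6]
ee_rot: [-0.002, 0.895, 0.446, -0.001]
force: [1.1, 0.8, 0.1]
grip_width: 0.097
grip_force: 19.9
```

send_rows:
  targets:
    - [1, 0.011, -0.0375, 0, 0, 0, 0]
    - [1, 0.011, -0.0375, 0, 0, 0, 0]
    - [1, 0.011, -0.0375, 0, 0, 0, 0]
    - [1, 0.011, -0.0375, 0, 0, 0, 0]
    - [1, 0.011, -0.0375, 0, 0, 0, 0]
    - [1, 0.0116, -0.0374, 0, 0, 0, 0]
    - [1, 0, 0, 0.03, 0, 0, 0]
    - [1, 0, 0, 0.02, 0, 0, 0]
    - [1, 0, 0, 0, 0, 0, 0]
    - [1, 0, 0, 0, 0, 0, 0]

```text
time_s: 28.9
eef_pos: [415.1, -63.3, 50.7]
ee_rot: [0.0, 0.895, 0.446, 0.0]
force: [-0.3, 0.2, -0.5]
grip_width: 0.102
grip_force: 19.9
```

```bash
python3 - <<'E'
from h import *
held(.92+np.pi)
E
```

```text
tcp [415.1 -63.3  50.7] w 0.102 19.9 [-0.3  0.2 -0.5]
down [ 0.3 -0.6 27.7]
```

send_rows:
  targets:
    - [1, 0, -0.0006, 0.015, 0, 0, 0]
    - [1, 0, 0, 0.0127, 0, 0, 0]
    - [1, 0, 0, 0, 0, 0, 0]
    - [0.5, 0, 0, 0, 0, 0, 0]
    - [0.5, 0, 0, 0, 0, 0, 0]
    - [0.5, 0, 0, -0.03, 0, 0, 0]
    - [0.3, 0, 0, -0.04, 0, 0, 0.175]
    - [0.3, 0, 0, -0.04, 0, 0, 0.175]
    - [0.3, 0, 0, -0.032, 0, 0, 0.175]
    - [0.3, 0, 0, 0, 0, 0, 0.175]

```text
time_s: 30.15
eef_pos: [415.2, -63.1, 166.6]
ee_rot: [0.001, 0.994, 0.109, 0.002]
force: [-1.1, 0.4, -0.2]
grip_width: 0.349
grip_force: 0.0
```

send_rows:
  targets:
    - [0.3, 0, 0, 0, 0, 0, 0.175]
    - [0.3, 0, 0, 0, 0, 0, 0.175]
    - [0.3, 0.0179, 0.0363, 0, 0, 0, 0]
    - [0.3, 0.0179, 0.0363, 0, 0, 0, 0]
    - [0.3, 0.0179, 0.0363, 0, 0, 0, 0]
    - [0.3, 0.0179, 0.0363, 0, 0, 0, 0]
    - [0.3, 0.0179, 0.0363, 0, 0, 0, 0]
    - [0.3, 0.0179, 0.0363, 0, 0, 0, 0]
    - [0.3, 0.0179, 0.0363, 0, 0, 0, 0]
    - [0.3, 0, 0, 0, 0, 0, 0]

```text
time_s: 31.4
eef_pos: [506.8, -332.4, 163.7]
ee_rot: [0.0, 0.998, -0.064, -0.0]
force: [0.8, 0.2, -0.5]
grip_width: 0.352
grip_force: 0.0
```

```bash
python3 - <<'E'
from h import *
m=hover((556.5,-337));place(-.126,m,yaw_now())
E
```

```text
tcp [ 506.8 -332.4  163.7] yaw -0.1272 w 0.35
0.83 [ 558.3 -337.9] [313. 129.]
0.92 [ 502.3 -315.9] [298. 190.]
0.89 [414.1 -59.4] [ 78. 295.]
0.67 [432.8 -30.5] [ 46. 283.]
fit [ 556.3 -338.9] 56.1
grasp delta [ 51.4   1.9 148. ]
slot [467.5 -40.5] delta xy [-126.3 -284.3   -0. ]
```

send_rows:
  targets:
    - [0.3, 0.025, 0.0019, 0.04, 0, 0, 0]
    - [0.3, 0.0258, 0, 0.04, 0, 0, 0]
    - [0.3, 0, 0, 0.04, 0, 0, 0]
    - [0.3, 0, 0, 0.028, 0, 0, 0]
    - [0.3, 0, 0, 0, 0, 0, 0]
    - [1, 0, 0, 0, 0, 0, 0]
    - [1, 0, 0, 0, 0, 0, 0]
    - [1, 0, 0, 0, 0, 0, 0]
    - [1, 0, 0, -0.03, 0, 0, 0]
    - [1, 0, 0, -0.054, 0, 0, 0]

```text
time_s: 32.75
eef_pos: [556.1, -338.0, 99.8]
ee_rot: [-0.001, 0.998, -0.063, -0.002]
force: [0.8, -0.2, -0.2]
grip_width: 0.104
grip_force: 19.7
```

send_rows:
  targets:
    - [1, -0.0157, -0.0355, 0, 0, 0, 0]
    - [1, -0.0157, -0.0355, 0, 0, 0, 0]
    - [1, -0.0157, -0.0355, 0, 0, 0, 0]
    - [1, -0.0157, -0.0355, 0, 0, 0, 0]
    - [1, -0.0157, -0.0355, 0, 0, 0, 0]
    - [1, -0.0157, -0.0355, 0, 0, 0, 0]
    - [1, -0.0157, -0.0355, 0, 0, 0, 0]
    - [1, -0.016, -0.0358, 0, 0, 0, 0]
    - [1, 0, 0, 0.03, 0, 0, 0]
    - [1, 0, 0, 0.02, 0, 0, 0]

```text
time_s: 34.0
eef_pos: [467.4, -40.4, 49.9]
ee_rot: [0.0, 0.998, -0.062, 0.0]
force: [0.5, -0.6, -0.3]
grip_width: 0.099
grip_force: 19.7
```

```bash
python3 - <<'E'
from h import *
held(-.126)
E
```

```text
tcp [467.4 -40.4  49.9] w 0.099 19.7 [ 0.5 -0.6 -0.3]
down [ 0.2  0.1 26.9]
```

send_rows:
  targets:
    - [1, 0, 0, 0.015, 0, 0, 0]
    - [1, 0, 0, 0.012, 0, 0, 0]
    - [1, 0, 0, 0, 0, 0, 0]
    - [0.5, 0, 0, 0, 0, 0, 0]
    - [0.5, 0, 0, 0, 0, 0, 0]
    - [0.5, 0, 0, -0.03, 0, 0, 0]
    - [0.3, 0, 0, -0.04, 0, 0, 0]
    - [0.3, 0, 0, -0.04, 0, 0, 0]
    - [0.3, 0, 0.02, -0.032, 0, 0, 0]
    - [0.3, 0.003, 0.035, 0, 0, 0, 0]

```text
time_s: 35.25
eef_pos: [464.5, -96.3, 167.9]
ee_rot: [0.001, 0.998, -0.062, 0.002]
force: [0.5, -0.1, -0.1]
grip_width: 0.348
grip_force: 0.0
```

send_rows:
  targets:
    - [0.3, 0.003, 0.036, 0, 0, 0, 0]
    - [0.3, 0.003, 0.036, 0, 0, 0, 0]
    - [0.3, 0.003, 0.036, 0, 0, 0, 0]
    - [0.3, 0.003, 0.036, 0, 0, 0, 0]
    - [0.3, 0.003, 0.036, 0, 0, 0, 0]
    - [0.3, 0.002, 0.036, 0, 0, 0, 0]
    - [0.3, 0, 0, 0, 0, 0, 0]
    - [0.3, 0, 0, 0, 0, 0, 0]
    - [0.3, 0, 0, 0, 0, 0, 0]
    - [0.3, 0, 0, 0, 0, 0, 0]

```text
time_s: 36.5
eef_pos: [453.7, -311.6, 165.4]
ee_rot: [0.0, 0.998, -0.062, 0.0]
force: [-0.1, -0.4, -0.3]
grip_width: 0.35
grip_force: 0.0
```

```bash
python3 - <<'E'
from h import *
m=hover((502,-316));place(-.126+np.pi,m,yaw_now())
E
```

```text
tcp [ 453.7 -311.6  165.4] yaw -0.1243 w 0.35
0.81 [ 505.3 -319.2] [315. 128.]
0.65 [414.5 -62.2] [ 82. 248.]
0.68 [464.  -34.5] [ 40. 206.]
0.97 [431.  -31.3] [ 49. 236.]
fit [ 504.3 -318.2] 54.5
grasp delta [ 51.6   0.5 149.3]
slot [402.1 -32.3] delta xy [-137.5 -271.5   -0. ]
```

send_rows:
  targets:
    - [0.3, 0.025, 0.0005, 0.04, 0, 0, 0]
    - [0.3, 0.0265, 0, 0.04, 0, 0, 0]
    - [0.3, 0, 0, 0.04, 0, 0, 0]
    - [0.3, 0, 0, 0.0293, 0, 0, 0]
    - [0.3, 0, 0, 0, 0, 0, 0]
    - [1, 0, 0, 0, 0, 0, 0]
    - [1, 0, 0, 0, 0, 0, 0]
    - [1, 0, 0, 0, 0, 0, 0]
    - [1, 0, 0, -0.03, 0, 0, 0]
    - [1, 0, 0, -0.054, 0, 0, 0]

```text
time_s: 37.85
eef_pos: [503.7, -318.5, 99.7]
ee_rot: [-0.001, 0.998, -0.063, -0.001]
force: [0.8, -0.1, -0.3]
grip_width: 0.098
grip_force: 19.9
```

send_rows:
  targets:
    - [1, -0.0172, -0.034, 0, 0, 0, 0]
    - [1, -0.0172, -0.034, 0, 0, 0, 0]
    - [1, -0.0172, -0.034, 0, 0, 0, 0]
    - [1, -0.0172, -0.034, 0, 0, 0, 0]
    - [1, -0.0172, -0.034, 0, 0, 0, 0]
    - [1, -0.0172, -0.034, 0, 0, 0, 0]
    - [1, -0.0172, -0.034, 0, 0, 0, 0]
    - [1, -0.0172, -0.0335, 0, 0, 0, 0]
    - [1, 0, 0, 0.03, 0, 0, 0]
    - [1, 0, 0, 0.02, 0, 0, 0]

```text
time_s: 39.1
eef_pos: [401.8, -32.2, 49.5]
ee_rot: [0.0, 0.998, -0.062, 0.0]
force: [0.3, 0.6, -0.6]
grip_width: 0.1
grip_force: 19.9
```

```bash
python3 - <<'E'
from h import *
held(-.126+np.pi)
E
```

```text
tcp [401.8 -32.2  49.5] w 0.1 19.9 [ 0.3  0.6 -0.6]
down [ 0.3  0.  26.5]
```

send_rows:
  targets:
    - [1, 0, 0, 0.015, 0, 0, 0]
    - [1, 0, 0, 0.0115, 0, 0, 0]
    - [1, 0, 0, 0, 0, 0, 0]
    - [0.5, 0, 0, 0, 0, 0, 0]
    - [0.5, 0, 0, 0, 0, 0, 0]
    - [0.5, 0, 0, -0.03, 0, 0, 0]
    - [0.3, 0, 0, -0.04, 0, 0, -0.1745]
    - [0.3, 0, 0, -0.04, 0, 0, -0.1745]
    - [0.3, 0, 0, -0.032, 0, 0, -0.1745]
    - [0.3, 0, 0, 0, 0, 0, -0.1745]

```text
time_s: 40.35
eef_pos: [402.9, -33.0, 167.8]
ee_rot: [0.002, 0.958, 0.285, 0.002]
force: [0.1, 0.4, -0.3]
grip_width: 0.35
grip_force: 0.0
```

send_rows:
  targets:
    - [0.3, 0, 0, 0, 0, 0, -0.1745]
    - [0.3, 0, 0, 0, 0, 0, -0.1745]
    - [0.3, 0, 0, 0, 0, 0, -0.1745]
    - [0.3, 0, 0, 0, 0, 0, -0.1745]
    - [0.3, 0, 0, 0, 0, 0, -0.1745]
    - [0.3, 0, 0, 0, 0, 0, -0.1745]
    - [0.3, 0, 0, 0, 0, 0, -0.1745]
    - [0.3, 0, 0, 0, 0, 0, -0.1745]
    - [0.3, 0.0324, 0.0175, 0, 0, 0, 0]
    - [0.3, 0.0324, 0.0175, 0, 0, 0, 0]

```text
time_s: 41.6
eef_pos: [409.1, 41.5, 165.7]
ee_rot: [0.0, 0.554, 0.833, 0.0]
force: [0.4, -0.6, -0.2]
grip_width: 0.347
grip_force: 0.0
```

send_rows:
  targets:
    - [0.3, 0.0324, 0.0175, 0, 0, 0, 0]
    - [0.3, 0.0324, 0.0175, 0, 0, 0, 0]
    - [0.3, 0.0324, 0.0175, 0, 0, 0, 0]
    - [0.3, 0.0324, 0.0175, 0, 0, 0, 0]
    - [0.3, 0.0324, 0.0175, 0, 0, 0, 0]
    - [0.3, 0, 0, 0, 0, 0, 0]
    - [0.3, 0, 0, 0, 0, 0, 0]
    - [0.3, 0, 0, 0, 0, 0, 0]
    - [0.3, 0, 0, 0, 0, 0, 0]
    - [0.3, 0, 0, 0, 0, 0, 0]

```text
time_s: 42.85
eef_pos: [427.0, 223.6, 165.5]
ee_rot: [0.0, 0.554, 0.833, 0.0]
force: [0.1, -0.2, -0.4]
grip_width: 0.347
grip_force: 0.0
```

```bash
python3 - <<'E'
from h import *
m=hover((407,270));place(1.97,m,yaw_now())
E
```

```text
tcp [427.  223.6 165.5] yaw 1.9682 w 0.35
0.74 [411.1 264.9] [315. 133.]
0.81 [491.1 276. ] [397. 155.]
0.79 [403.9 -41.9] [210. 371.]
0.61 [415.6 -70. ] [212. 391.]
fit [410.6 268.4] 56.7
grasp delta [ 45.8   1.7 149.4]
slot [422.  -6.] delta xy [-255.7  -95.3   -0. ]
```

send_rows:
  targets:
    - [0.3, 0.023, 0.002, 0.04, 0, 0, 0]
    - [0.3, 0.024, 0, 0.04, 0, 0, 0]
    - [0.3, 0, 0, 0.04, 0, 0, 0]
    - [0.3, 0, 0, 0.0294, 0, 0, 0]
    - [0.3, 0, 0, 0, 0, 0, 0]
    - [1, 0, 0, 0, 0, 0, 0]
    - [1, 0, 0, 0, 0, 0, 0]
    - [1, 0, 0, 0, 0, 0, 0]
    - [1, 0, 0, -0.03, 0, 0, 0]
    - [1, 0, 0, -0.054, 0, 0, 0]

```text
time_s: 44.2
eef_pos: [409.7, 267.7, 100.2]
ee_rot: [-0.001, 0.553, 0.833, -0.001]
force: [0.4, 1.1, -0.6]
grip_width: 0.1
grip_force: 19.9
```

send_rows:
  targets:
    - [1, -0.0367, -0.0137, 0, 0, 0, 0]
    - [1, -0.0367, -0.0137, 0, 0, 0, 0]
    - [1, -0.0367, -0.0137, 0, 0, 0, 0]
    - [1, -0.0367, -0.0137, 0, 0, 0, 0]
    - [1, -0.0367, -0.0137, 0, 0, 0, 0]
    - [1, -0.0367, -0.0137, 0, 0, 0, 0]
    - [1, -0.0367, -0.0137, 0, 0, 0, 0]
    - [1, 0, 0, 0.03, 0, 0, 0]
    - [1, 0, 0, 0.02, 0, 0, 0]
    - [1, 0, 0, 0, 0, 0, 0]

```text
time_s: 45.45
eef_pos: [421.1, -5.8, 49.5]
ee_rot: [-0.001, 0.553, 0.833, -0.0]
force: [-1.0, -0.5, 0.6]
grip_width: 0.1
grip_force: 19.9
```

```bash
python3 - <<'E'
from h import *
held(1.97)
E
```

```text
tcp [421.1  -5.8  49.5] w 0.1 19.9 [-1.  -0.5  0.6]
down [-0.5  0.7 26.5]
```

send_rows:
  targets:
    - [1, -0.0005, 0.0007, 0.01, 0, 0, 0]
    - [1, 0, 0, 0.0085, 0, 0, 0]
    - [1, 0, 0, 0.008, 0, 0, 0]
    - [1, 0, 0, 0, 0, 0, 0]
    - [0.5, 0, 0, 0, 0, 0, 0]
    - [0.5, 0, 0, 0, 0, 0, 0]
    - [0.5, 0, 0, -0.03, 0, 0, 0]
    - [0.3, 0, 0, -0.04, 0, 0, 0]
    - [0.3, 0, 0, -0.04, 0, 0, 0]
    - [0.3, 0, 0, -0.032, 0, 0, 0]

```text
time_s: 46.7
eef_pos: [422.7, -6.1, 167.3]
ee_rot: [0.001, 0.553, 0.833, 0.0]
force: [0.6, -0.3, 0.1]
grip_width: 0.349
grip_force: 0.0
```

send_rows:
  targets:
    - [0.3, 0.0261, 0.0248, 0, 0, 0, 0]
    - [0.3, 0.0261, 0.0248, 0, 0, 0, 0]
    - [0.3, 0.0261, 0.0248, 0, 0, 0, 0]
    - [0.3, 0.0261, 0.0248, 0, 0, 0, 0]
    - [0.3, 0.0261, 0.0248, 0, 0, 0, 0]
    - [0.3, 0.0261, 0.0248, 0, 0, 0, 0]
    - [0.3, 0.0261, 0.0248, 0, 0, 0, 0]
    - [0.3, 0, 0, 0, 0, 0, 0]
    - [0.3, 0, 0, 0, 0, 0, 0]
    - [0.3, 0, 0, 0, 0, 0, 0]

```text
time_s: 47.95
eef_pos: [511.7, 228.8, 165.6]
ee_rot: [0.0, 0.554, 0.833, -0.0]
force: [0.3, 0.1, -0.2]
grip_width: 0.347
grip_force: 0.0
```

```bash
python3 - <<'E'
from h import *
m=hover((491,276));place(1.97+np.pi,m,yaw_now())
c=ctrl.capture("wrist");save(c,"w8");print([ (px2w(c,d["point"],0)[:2].round(),round(d["score"],2)) for d in ctrl.landmark_of("egg_cup",c)])
E
```

```text
tcp [511.7 228.8 165.6] yaw 1.9678 w 0.35
0.89 [487.5 274.7] [309. 125.]
0.54 [434.9 -49.2] [164. 365.]
fit [489.5 276.7] 57.5
grasp delta [ 52.1  -3.4 149.7]
slot [447.6 -66.8] delta xy [-300.  -170.2   -0. ]
[(array([564., 272.]), 0.69)]
```

View pics/w8.png

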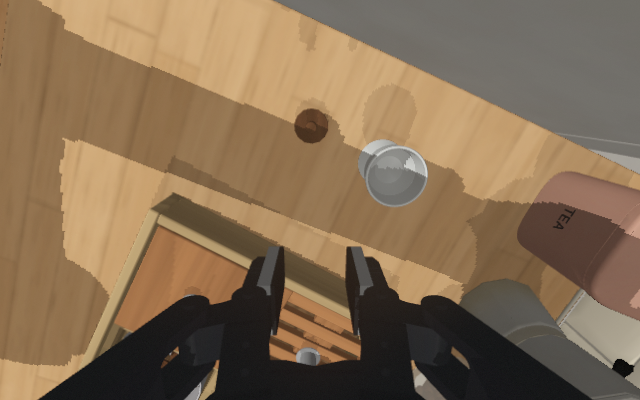

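The lid, at (311,126), stands well clear of the egg cup (foot at 378,160). Grasping it.

send_rows:
  targets:
    - [0.3, 0.026, -0.0024, 0.04, 0, 0, 0]
    - [0.3, 0.0265, 0, 0.04, 0, 0, 0]
    - [0.3, 0, 0, 0.04, 0, 0, 0]
    - [0.3, 0, 0, 0.0297, 0, 0, 0]
    - [0.3, 0, 0, 0, 0, 0, 0]
    - [1, 0, 0, 0, 0, 0, 0]
    - [1, 0, 0, 0, 0, 0, 0]
    - [1, 0, 0, 0, 0, 0, 0]
    - [1, 0, 0, -0.03, 0, 0, 0]
    - [1, 0, 0, -0.054, 0, 0, 0]

```text
time_s: 49.4
eef_pos: [488.3, 276.7, 99.7]
ee_rot: [-0.001, 0.553, 0.833, -0.001]
force: [0.9, 0.2, -0.0]
grip_width: 0.096
grip_force: 19.9
```

send_rows:
  targets:
    - [1, -0.0334, -0.019, 0, 0, 0, 0]
    - [1, -0.0334, -0.019, 0, 0, 0, 0]
    - [1, -0.0334, -0.019, 0, 0, 0, 0]
    - [1, -0.0334, -0.019, 0, 0, 0, 0]
    - [1, -0.0334, -0.019, 0, 0, 0, 0]
    - [1, -0.0334, -0.019, 0, 0, 0, 0]
    - [1, -0.0334, -0.019, 0, 0, 0, 0]
    - [1, -0.0334, -0.019, 0, 0, 0, 0]
    - [1, -0.0332, -0.0192, 0, 0, 0, 0]
    - [1, 0, 0, 0.03, 0, 0, 0]

```text
time_s: 50.65
eef_pos: [449.1, -68.8, 71.2]
ee_rot: [0.003, 0.555, 0.832, 0.0]
force: [0.0, 0.1, -1.0]
grip_width: 0.098
grip_force: 20.0
```

send_rows:
  targets:
    - [1, 0, 0, 0.02, 0, 0, 0]
    - [1, 0, 0, 0, 0, 0, 0]
    - [1, 0, 0, 0, 0, 0, 0]
    - [1, 0, 0, 0, 0, 0, 0]
    - [1, 0, 0, 0, 0, 0, 0]
    - [1, 0, 0, 0, 0, 0, 0]
    - [1, 0, 0, 0, 0, 0, 0]
    - [1, 0, 0, 0, 0, 0, 0]
    - [1, 0, 0, 0, 0, 0, 0]
    - [1, 0, 0, 0, 0, 0, 0]

```text
time_s: 51.9
eef_pos: [447.9, -66.2, 49.8]
ee_rot: [-0.0, 0.553, 0.833, 0.0]
force: [0.2, 1.0, -0.0]
grip_width: 0.1
grip_force: 20.0
```

```bash
python3 - <<'E'
from h import *
held(1.97+np.pi)
E
```

```text
tcp [447.9 -66.2  49.8] w 0.1 20.0 [ 0.2  1.  -0. ]
down [-0.4 -0.4 26.8]
```

send_rows:
  targets:
    - [1, -0.0004, -0.0004, 0.01, 0, 0, 0]
    - [1, 0, 0, 0.0088, 0, 0, 0]
    - [1, 0, 0, 0.008, 0, 0, 0]
    - [1, 0, 0, 0, 0, 0, 0]
    - [0.5, 0, 0, 0, 0, 0, 0]
    - [0.5, 0, 0, 0, 0, 0, 0]
    - [0.5, 0, 0, -0.03, 0, 0, 0]
    - [0.3, -0.02, 0, -0.04, 0, 0, 0]
    - [0.3, 0, 0, -0.04, 0, 0, 0]
    - [0.3, 0, 0, -0.032, 0, 0, 0]

```text
time_s: 53.15
eef_pos: [455.5, -85.4, 166.7]
ee_rot: [0.001, 0.553, 0.833, 0.0]
force: [1.1, 0.1, -0.1]
grip_width: 0.346
grip_force: 0.0
```

```bash
python3 - <<'E'
from h import *
s=ctrl.sense();print(s["eef_pos"].round(1),s["force"].round(1))
c=ctrl.capture("wrist")
for q,z in(("lid0",6),("cover_plain",38),("tin",4)):
    for d in ctrl.landmark_of(q,c):
        p=px2w(c,d["point"],z)[:2];print(q,round(d["score"],2),p.round(1),"r",np.linalg.norm(p-T).round(1))
o=c["img"][:,:,::-1].copy();u,v=map(int,w2px(c,(*T,20)));print(u,v)
cv2.imwrite("pics/w9.png",cv2.resize(o[max(v-90,0):v+90,u-100:u+100],None,fx=3,fy=3,interpolation=cv2.INTER_CUBIC))
E
```

```text
[455.5 -85.4 166.7] [ 1.1  0.1 -0.1]
lid0 0.92 [424.2  -8. ] r 30.3
lid0 0.89 [401.  -34.6] r 33.8
lid0 0.79 [415.2 -62. ] r 32.2
lid0 0.77 [448.4 -69.1] r 35.5
lid0 0.73 [433.2 -36.3] r 1.6
lid0 0.64 [434.1 -40.7] r 4.4
lid0 0.57 [466.7 -41.8] r 32.4
lid0 0.56 [456.7 -10.5] r 33.9
cover_plain 0.21 [551.9 -51.7] r 118.1
tin 0.97 [434.4 -38.9] r 2.5
tin 0.65 [ 301.6 -311.1] r 305.3
313 124
```

View pics/w9.png

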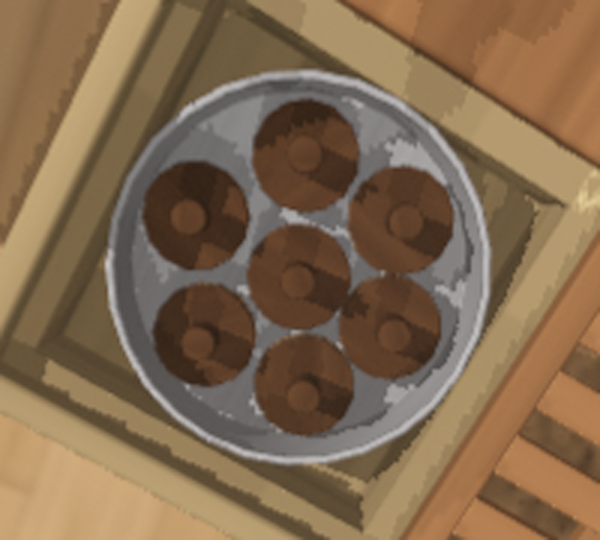

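All seven lids lie flat in the tin: the middle one at (299,275) and six round it, knobs up, none overlapping. Now the plain cover.

send_rows:
  targets:
    - [0, 0, 0, 0, 0, 0, -0.1745]
    - [0, 0, 0, 0, 0, 0, -0.1745]
    - [0, 0, 0, 0, 0, 0, -0.1745]
    - [0, 0, 0, 0, 0, 0, -0.1745]
    - [0, 0, 0, 0, 0, 0, -0.1745]
    - [0, 0, 0, 0, 0, 0, -0.1745]
    - [0, 0.0055, 0.034, 0, 0, 0, 0]
    - [0, 0.0055, 0.034, 0, 0, 0, 0]
    - [0, 0.0055, 0.034, 0, 0, 0, 0]
    - [0, 0.0055, 0.034, 0, 0, 0, 0]

```text
time_s: 54.6
eef_pos: [449.9, 53.7, 163.7]
ee_rot: [-0.001, 0.063, 0.998, 0.0]
force: [-0.2, 0.4, 0.5]
grip_width: 0.498
grip_force: 0.0
```

send_rows:
  targets:
    - [0, 0.0055, 0.034, 0, 0, 0, 0]
    - [0, 0, 0, 0.035, 0, 0, 0]
    - [0, 0, 0, 0.035, 0, 0, 0]
    - [0, 0, 0, 0, 0, 0, 0]
    - [0, 0, 0, 0, 0, 0, 0]
    - [0, 0, 0, 0, 0, 0, 0]
    - [0, 0, 0, 0, 0, 0, 0]
    - [0, 0, 0, 0, 0, 0, 0]
    - [0, 0, 0, 0, 0, 0, 0]
    - [0, 0, 0, 0, 0, 0, 0]

```text
time_s: 55.85
eef_pos: [449.4, 86.9, 95.0]
ee_rot: [0.0, 0.063, 0.998, 0.0]
force: [-0.3, 0.3, -0.1]
grip_width: 0.499
grip_force: 0.0
```

```bash
python3 - <<'E'
from h import *
s=ctrl.sense();print(s["eef_pos"].round(1),yaw_now(s),s["grip_width"],s["joints"].round(2))
c=ctrl.capture("wrist")
for q in("cover_plain","cover_slat_a"):
    for d in ctrl.landmark_of(q,c):
        p=px2w(c,d["point"],38)[:2];print(q,round(d["score"],2),p.round(1),np.round(d["point"]),delta((*p,54)))
E
```

```text
[449.4  86.9  95. ] 3.015759755649552 0.4992345915751827 [-0.07  0.34  1.86  0.    0.94 -1.51]
cover_slat_a 0.94 [574.3  71.4] [316. 370.] [-125.9    0.3   41. ]
cover_slat_a 0.58 [558.  -54.3] [153. 369.] [-125.4 -126.4   41. ]
```

send_rows:
  targets:
    - [0, 0, 0, 0.03, 0, 0, 0]
    - [0, 0, 0, 0.011, 0, 0, 0]
    - [0, 0, 0, 0, 0, 0, 0]
    - [1, 0, 0, 0, 0, 0, 0]
    - [1, 0, 0, 0, 0, 0, 0]
    - [1, 0, 0, 0, 0, 0, 0]
    - [1, 0, 0, 0, 0, 0, 0]
    - [1, 0, 0, 0, 0, 0, 0]
    - [1, 0, 0, 0, 0, 0, 0]
    - [1, 0, 0, 0, 0, 0, 0]

```text
time_s: 57.25
eef_pos: [449.9, 86.9, 54.8]
ee_rot: [0.001, 0.063, 0.998, 0.0]
force: [-0.9, 0.4, 5.7]
grip_width: 0.172
grip_force: 19.7
```

```bash
python3 - <<'E'
from h import *
s=ctrl.sense();print(s["eef_pos"].round(1),s["grip_width"],s["grip_force"],s["force"].round(1),delta((*T,54)))
E
```

```text
[449.9  86.9  54.8] 0.17192024409178286 19.67713952064514 [-0.9  0.4  5.7] [  -0.4 -124.3    0.8]
```

Knob held (14.6 mm opening). Sliding 123 mm to the right and releasing.

send_rows:
  targets:
    - [1, 0, -0.015, 0, 0, 0, 0]
    - [1, 0, -0.02, 0, 0, 0, 0]
    - [1, 0, -0.02, 0, 0, 0, 0]
    - [1, 0, -0.02, 0, 0, 0, 0]
    - [1, 0, -0.02, 0, 0, 0, 0]
    - [1, 0, -0.015, 0, 0, 0, 0]
    - [1, 0, -0.01, 0, 0, 0, 0]
    - [1, 0, -0.003, 0, 0, 0, 0]
    - [1, 0, 0, 0, 0, 0, 0]
    - [1, 0, 0, 0, 0, 0, 0]

```text
time_s: 58.5
eef_pos: [434.6, -35.4, 54.7]
ee_rot: [0.001, 0.063, 0.998, -0.0]
force: [-1.1, -0.7, 6.7]
grip_width: 0.173
grip_force: 19.8
```

send_rows:
  targets:
    - [0, 0, 0, 0, 0, 0, 0]
    - [0, 0, 0, 0, 0, 0, 0]
    - [0, 0, 0, 0, 0, 0, 0]
    - [0, 0, 0, -0.025, 0, 0, 0]
    - [0, 0, 0, -0.04, 0, 0, 0]
    - [0, 0.02, 0, -0.04, 0, 0, 0]
    - [0, 0.02, 0, -0.03, 0, 0, 0]
    - [0, -0.04, 0, 0, 0, 0, 0]
    - [0, -0.04, 0, 0, 0, 0, 0]
    - [0, 0, 0, 0, 0, 0, 0]

```text
time_s: 59.75
eef_pos: [474.9, -40.4, 188.5]
ee_rot: [-0.0, 0.063, 0.998, 0.0]
force: [-0.4, 0.8, -0.7]
grip_width: 0.501
grip_force: 0.0
```

```bash
python3 - <<'E'
from h import *
s=ctrl.sense();print(s["eef_pos"].round(1),s["grip_width"],s["force"].round(1))
for n in("wrist","top"):
  c=ctrl.capture(n);save(c,"end_"+n)
  for q in("cover_plain","cover_slat_a"):
    for d in ctrl.landmark_of(q,c):
        p=px2w(c,d["point"],38)[:2];print(n,q,round(d["score"],2),p.round(1),np.round(d["point"]))
a=cv2.imread("pics/end_wrist.png");b=cv2.imread("pics/end_top.png")[130:290,190:450]
b=cv2.resize(b,(400,246));a=cv2.resize(a,(400,250));cv2.imwrite("pics/end.png",np.vstack([a,b]))
E
```

```text
[474.9 -40.4 188.5] 0.5012014374403202 [-0.4  0.8 -0.7]
wrist cover_plain 0.64 [432.8 -36.9] [314. 137.]
wrist cover_slat_a 0.88 [574.7  74.3] [440. 264.]
wrist cover_slat_a 0.71 [554.4 -53.2] [313. 261.]
top cover_slat_a 0.94 [567.6  73.8] [284. 158.]
```

View pics/end.png

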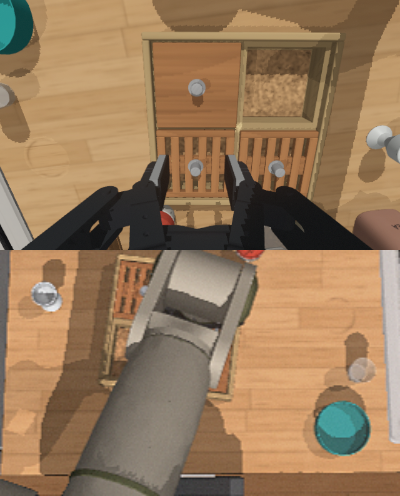

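The plain cover, knob at (197,88), lies squarely over the tin's compartment, about 2 mm from the tin centre. The slatted covers lie flat and the egg cup and glass are standing. Handing in.

```bash
python3 -c "
from rig import ctrl
print(ctrl.finish_job())"
```

```text
the job is handed in; nothing more can be done
None
```

The job is handed in at about 60 s of the 208 s, with no verdict returned: the last pictures show all seven lids flat in the tin, the plain cover about 2 mm off the tin's centre, the covers flat, and the egg cup and glass still standing.

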